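Tip the crates and dispatch the stamped one

ROBOT

A 7-joint arm with a two-finger parallel gripper is mounted at the origin on a cart in front of the work surface, level with it; the furniture and walls round the work are solid. World frame = base frame: x ahead of the robot, y to its left, z up, the work surface at z = 0. Lengths are in m, angles in rad, forces in N, time in s.
With the tool pointing down it reaches from about 0.425 to 0.95 m from the base axis. Payload 4.7 kg.
Tool frame: the origin (TCP) lies at the very end of the fingers, on their centre line; the grasp point (between the pads) lies ctrl.hold_point_z behind it (ctrl.hold_point_z is the distance from the TCP to the grasp point, in m); z points along the fingers, y is the line along which they close (so a half turn about z gives the same grasp; the last joint's range is limited). The gripper opens to 87 mm and grips with 3 to 60 N. Pads are 19 mm wide; open, the fingers measure 117 mm over their backs; the gripper's body (75 mm by 190 mm) begins 51 mm behind the grasp point.
Start: joints at [1.13, 0.469, -0.049, 1.532, 0.024, 1.141, -0.082], TCP at [0.27, -0.619, 0.223] pointing down, gripper open.
Joint ranges: [-2.59, 2.59], [-0.33, 1.99], [-1.39, 1.29], [0.1, 2.45], [-1.04, 4.18], [0.21, 1.99], [-2.66, 2.66]. Speed limits (rad/s): [2.57, 2.57, 3.14, 3.14, 3.14, 3.14, 3.14].

INTERFACE

Orientations are given as a 3x3 rotation matrix whose columns are the frame's x, y, z axes.
In Python, from plant import ctrl gives the robot as it stands. The module is installed in compiled form; this text tells all that it offers.
- The arm moves only by the tool send_rows, never from a script. Its argument "increments" is a list of rows, each a list of 3 entries, a list of its own where there are three numbers: the shift along the tool's x, y, z normalised to -1 to 1, where 1 is 20 mm, then the turn, a rotation vector about the tool's x, y, z normalised to -1 to 1, where 1 is 30 degrees, then the closure, from -1 (fully open) to 1 (shut). In form: [[[dx, dy, dz], [ax, ay, az], grip], ...]. A call has exactly 10 rows; each row shifts and turns the commanded pose from where the row before left it, along the tool's axes as they then stand; what a row does not reach is not made up. A row lasts 1/8 s, in which the tool goes at most 62.5 mm and 10.7 degrees, less where a joint would pass 70% of its speed; a pose out of reach is approached as far as the arm can. A call with a number of a shift or a turn outside -1 to 1 is refused whole. A call with a gripper value outside its range is refused whole. The fingers move at their own pace and stop on an object; "force" is the grip in N (left out, the last holds). Time passes only in rows, so rows that do not move let the fingers close, or fill a call up. It gives the time, the measured TCP pose, the force, the opening and the grip force at its end, in the units of the state.
- ctrl.observe(): the state, without advancing time (a new reading comes with each control period).
- ctrl.snapshot(name): name is "scene" or "top" or "wrist"; returns (picture, depth): 400x640x3 uint8, red, green, blue; 400x640 float32, m along the optical axis (not along the pixel's ray), 0 where there is no reading.
- ctrl.calibration(name): a dict with "K" (3x3 intrinsics, pixels), "rvec" (rotation vector, rad) and "tvec" (3), from world to camera coordinates, as OpenCV has them. Camera axes: x right, y down, z forward; pixel columns grow to the right and rows downward; lengths in m; the calibration is good to about 2 mm. The wrist camera is an equidistant fisheye: a pixel r from the principal point sees the ray r / f radians off the axis. A picture is of the moment at which its call begins: read the wrist's pose just before it. calibration takes no time and is no camera call; for the wrist camera it gives the pose at the moment of the call.
- ctrl.job_done(): hands the job in; it is judged then, once.
Trained networks look in the newest picture that a camera, given by its name, has taken for a name from the list of things; names that differ only in an ending like _2 or _b are one class to them, and where a whole thing is asked for, a point or a joint stands for the part that bears it (a point fixed in the world has none). Each returns a list of dicts, best first, with "score" (0 to 1); they miss things now and then, are a little off and sometimes report something else, mostly with a low value. They report only what shows in the picture. A call takes as long as a camera call.
- ctrl.trace(camera, target): "region" (400x640 bool, what is visible of it) and "point" ([column, row] in pixels, amid what is visible of it).
- ctrl.pinpoint(camera, target): "point" ([column, row] in pixels: a listed point, or the origin of a listed thing).
The state is a dict: "time_s": time; "q": joint angles; "joint_velocities": joint speeds; "tau": joint torques, N m; "tool_pos": TCP position; "eef_rot": TCP orientation; "contact_force": force on the tool from outside, world axes, zero at the start; "torque": the same for the moment, N m; "grip_width": finger opening in m; "grasp_force": force on a finger pad.
Only numpy, scipy, OpenCV 4.12 (cv2) and the standard library are available. Lean on these libraries where they do the work, as an engineer would, in place of code of your own. Each camera call takes 0.05 s, during which the arm holds its last target. There are 200 camera calls.

TASK

Push both upright white crates over away from you, so that each lies on its far side with its underside facing you; one of them has a ring and cross stamped underneath. Then push the stamped crate forward along the table, as it lies, until its open end has only just passed over the metal dispatch strip, and leave the unstamped one lying short of the strip. Only push with the shut or open fingers, never lift a crate off the table, and leave the other things on the table where they are.

Things in the scene. Friction and masses are not known exactly. Their poses are not given: they have to be found in the camera images.
- crate_a: one of two white plastic parts crates, alike from outside: 76 deep (its x) x 86 wide (its y) x 130 mm high, empty, open on top, 0.25 to 0.49 kg, centre of mass about 60 mm up; 3 mm skirts at foot and rim. Origin: centre of the underside; z points to the mouth, x to the side away from the robot. It starts upright, turned up to 0.15 rad.
- crate_b: like crate_a, same size and axes. Either crate, pushed away near its rim, pivots on its far lower edge without sliding much, passes its balance at about 0.55 rad and falls the rest by itself onto its far side: then its x points straight down, its underside faces the robot and it stands 76 mm high.
- stamp (a point): centre of the stamped mark, a dark ring 50 mm across with a cross in it, on the underside of one crate (crate_a, which may stand left or right), within 4 mm of its origin; out of sight until that crate is tipped.
- a_mouth (a point): centre of the open mouth of crate_a, 130 mm from its origin along z
- b_mouth (a point): centre of the open mouth of crate_b, 130 mm from its origin along z
- a_far_edge (a point): middle of the far lower edge of crate_a, on which it pivots, 38 mm from the origin along x
- b_far_edge (a point): middle of the far lower edge of crate_b, on which it pivots, 38 mm from the origin along x
- dispatch_strip: thin aluminium strip lying across the table beyond the crates, flush enough to slide over, 24 mm wide (its x) and 400 mm long (its y), turned up to 0.06 rad. Origin: its centre; x points away from the robot.
- brass_tee: bystander, leave alone: brass tee piece, 28 x 50 x 14 mm, lying in the lane between the two crates
- thread_tape: bystander, leave alone: white roll of thread tape, 54 mm across, 15 mm high, near the robot between the crates
- pliers: bystander, leave alone: red-handled pliers, 178 mm long, 13 mm high, left front of the work
- spanner_8: bystander, leave alone: small steel spanner, 104 mm long, 7 mm high, right front of the work
- caliper: bystander, leave alone: caliper, 150 mm long, 8 mm high, left of the work

How it is judged:
On the way, in this order (a step that is already met when the one before it is completed fails the run):
1. both crates lie on their far sides, undersides facing the robot (angle between each of crate_a, crate_b's own x axis and vertical above 2.95 rad), for 0.2 s.
2. the open end of the stamped crate has just passed over the dispatch strip (angle between crate_a's own x axis and vertical above 2.95 rad and x of a_mouth in the frame of dispatch_strip between 0.008 and 0.042 m and y of crate_a in the frame of dispatch_strip between -0.2 and 0.2 m), for 0.2 s.
At the end, for the whole second after the job is handed in: Both crates lie flat on their far sides (within about 11 degrees) and at rest; the stamped crate's mouth is 8 to 42 mm beyond the strip's centre line, within the strip's length; the mouth of the unstamped one is short of the strip's centre line (all of step 2 and angle between crate_b's own x axis and vertical above 2.95 rad and x of b_mouth in the frame of dispatch_strip below 0 m and linear speed of each of crate_a, crate_b below 0.02 m/s and angular speed of each of crate_a, crate_b below 0.2 rad/s); the robot touches nothing.
It fails at once if a crate is lifted: the edge it pivots on rises more than 25 mm off the table (height (world z) of any of a_far_edge, b_far_edge above 0.025 m).
It fails at once if the unstamped crate reaches the dispatch strip (not (x of b_mouth in the frame of dispatch_strip below 0 m)).
It fails at once if a bystander is moved more than 20 mm (distance of any of brass_tee, thread_tape, pliers, spanner_8, caliper from where it was at the start of the episode above 0.02 m).
It also fails if it takes over 61 s, if anything falls off the work surface, if the arm or the gripper's body presses on something with over 40 N, if the wrist force passes 120 N, or if a joint passes its speed limit or range.

## Working session

There is one attempt and no reset: what is moved stays moved. The work goes in short steps, Python scripts to look and compute and a tool call to move; the robot and the scene stay as the last step left them, time stands still between calls to the robot, and variables do not carry over. Pictures are saved under pics/ and viewed, at most 10 in all, crops included, and the job is handed in when it is done.

Besides the shell and the picture viewer there is one more tool, called after "Request:" by a JSON object that holds its "name" and its "arguments". send_rows: Moves the arm, as the interface text tells. Scaled input: -1 to 1 covers 20 mm each way for a shift and 30 degrees each way for a turn. Its arguments: {"type":"object","properties":{"increments":{"type":"array"},"force":{"type":"number"}},"required":["increments"]}

```bash
mkdir -p pics; cat > h.py <<'E'
import numpy as np, cv2
from plant import ctrl
def cal(n):
    c=ctrl.calibration(n); R=cv2.Rodrigues(np.array(c["rvec"],float))[0]; return np.array(c["K"]),R,np.array(c["tvec"]).ravel()
def ray(n,p,z):
    K,R,t=cal(n); d=R.T@np.linalg.inv(K)@np.array([p[0],p[1],1.]); o=-R.T@t; return o+d*(z-o[2])/d[2]
def cloud(n,dep):
    K,R,t=cal(n); v,u=np.mgrid[:400,:640]; P=np.stack([(u-K[0,2])/K[0,0]*dep,(v-K[1,2])/K[1,1]*dep,dep],-1)
    W=(P-t)@R; W[dep==0]=np.nan; return W
def save(n,im): cv2.imwrite("pics/"+n+".png",im[:,:,::-1])
E
python3 - <<'E'
from h import *
np.set_printoptions(precision=3,suppress=True)
im,d=ctrl.snapshot("top"); save("top0",im); W=cloud("top",d)
s=ctrl.observe(); print(s["time_s"],s["tool_pos"],s["eef_rot"],s["grip_width"],ctrl.hold_point_z)
for n in ["crate_a","dispatch_strip","brass_tee","thread_tape","pliers","spanner_8","caliper"]:
    for r in ctrl.trace("top",n)[:3]:
        P=W[r["region"]]; P=P[~np.isnan(P[:,0])]
        if len(P)<10: continue
        print(n,round(r["score"],2),r["point"],"med",np.median(P,0),"lo",np.percentile(P,2,axis=0),"hi",np.percentile(P,98,axis=0))
        if n=="crate_a":
            Q=P[P[:,2]>.115]; b=cv2.minAreaRect((Q[:,:2]*1000).astype(np.float32)); print("  rim",b)
        if n=="dispatch_strip": print("  rect",cv2.minAreaRect((P[:,:2]*1000).astype(np.float32)))
E
```

```text
0.05 [ 0.27  -0.618  0.222] [[ 0.916  0.4   -0.001]
 [ 0.4   -0.916  0.002]
 [-0.    -0.002 -1.   ]] 0.08697797235081525 0.0187
crate_a 0.59 [385.8, 249.2] med [ 0.48  -0.18   0.029] lo [ 0.443 -0.214  0.005] hi [ 0.515 -0.131  0.134]
  rim ((479.13433837890625, -173.15350341796875), (86.4002456665039, 75.84977722167969), 87.73265075683594)
dispatch_strip 0.61 [347.7, 146.4] med [ 0.735 -0.086  0.003] lo [ 0.724 -0.274 -0.002] hi [0.746 0.105 0.007]
  rect ((734.892822265625, -84.92840576171875), (23.739727020263672, 396.4203186035156), 0.3568631410598755)
brass_tee 0.51 [353.8, 263.3] med [ 0.444 -0.101  0.014] lo [ 0.425 -0.109  0.002] hi [ 0.462 -0.086  0.019]
thread_tape 0.77 [363.5, 283.3] med [ 0.381 -0.131  0.016] lo [ 0.359 -0.156  0.01 ] hi [ 0.403 -0.107  0.02 ]
pliers 0.75 [258.7, 279.5] med [0.378 0.137 0.012] lo [0.35  0.058 0.005] hi [0.399 0.209 0.017]
caliper 0.68 [239.5, 247.4] med [0.475 0.19  0.005] lo [0.419 0.18  0.   ] hi [0.559 0.204 0.01 ]
```

View pics/top0.png

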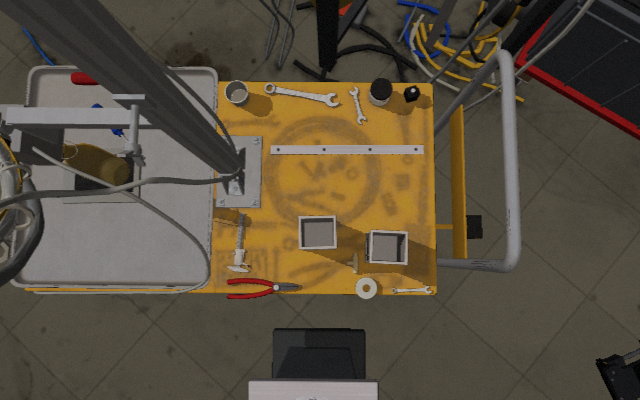

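The top view shows crates at (318,232) and (387,246), the strip across row 149, the tee at (354,264), the tape at (366,287), the pliers at (262,288), the spanner at (412,290) and the caliper at (240,245). There's also a post at (240,170) and a handle at (510,160). I'll measure the left crate and the obstacle heights next.

```bash
python3 - <<'E'
from h import *
np.set_printoptions(precision=3,suppress=True,linewidth=150)
im,d=ctrl.snapshot("top"); W=cloud("top",d)
for x0,x1,y0,y1 in [(290,345,205,255),(360,415,222,270)]:
    P=W[y0:y1,x0:x1].reshape(-1,3); Q=P[(P[:,2]>.118)&(P[:,2]<.16)]
    b=cv2.minAreaRect((Q[:,:2]*1000).astype(np.float32)); print(len(Q),b,cv2.boxPoints(b).tolist())
print("spanner", W[285:296,392:436].reshape(-1,3)[im[285:296,392:436].reshape(-1,3)[:,2]>120].mean(0))
print("handle",W[60:270:30,512],W[262,450:500:12]); print("scrap",W[105:265:40,458])
print("post",W[100:190:12,225])
print("robot",W[330:400:20,320], "gripper",W[370,600:630:8])
im,d=ctrl.snapshot("scene"); save("scene0",im)
E
```

```text
393 ((511.24810791015625, -11.739395141601562), (75.6623764038086, 85.58122253417969), 2.1557044982910156) [[471.8341064453125, 29.597904205322266], [475.0532531738281, -55.92275619506836], [550.662109375, -53.07669448852539], [547.4429931640625, 32.443965911865234]]
414 ((479.02838134765625, -173.16221618652344), (86.39756774902344, 75.77877807617188), 87.6265869140625) [[439.382568359375, -214.75486755371094], [515.0963134765625, -217.8930206298828], [518.6741943359375, -131.56956481933594], [442.96044921875, -128.43141174316406]]
spanner [nan nan nan]
handle [[ 0.809 -0.363  0.377]
 [ 0.753 -0.36   0.378]
 [ 0.698 -0.358  0.378]
 [ 0.644 -0.355  0.38 ]
 [ 0.591 -0.353  0.379]
 [ 0.539 -0.351  0.378]
 [ 0.488 -0.35   0.376]] [[ 0.444 -0.345  0.006]
 [ 0.446 -0.346  0.103]
 [ 0.447 -0.346  0.188]
 [ 0.449 -0.347  0.257]
 [ 0.45  -0.347  0.318]]
scrap [[ 0.828 -0.352  0.083]
 [ 0.732 -0.355  0.065]
 [ 0.633 -0.355  0.056]
 [ 0.535 -0.354  0.052]]
post [[ 0.865  0.241  0.002]
 [ 0.834  0.241 -0.002]
 [ 0.801  0.24  -0.001]
 [ 0.764  0.234  0.016]
 [ 0.679  0.181  0.231]
 [ 0.654  0.181  0.229]
 [ 0.65   0.207  0.114]
 [ 0.63   0.219  0.06 ]]
robot [[ 0.169 -0.007 -0.621]
 [ 0.11  -0.009 -0.544]
 [ 0.11  -0.014 -0.264]
 [ 0.129 -0.019 -0.   ]] gripper [[ 0.257 -0.533  0.297]
 [ 0.267 -0.523  0.337]
 [ 0.266 -0.537  0.336]
 [ 0.266 -0.552  0.334]]
```

View pics/scene0.png

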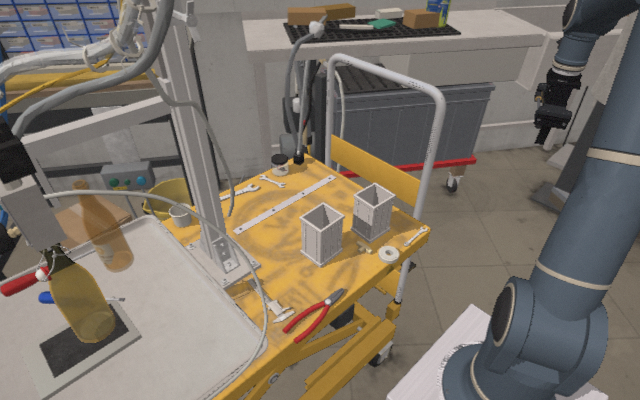

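The scene view confirms that both crates are upright, at (322,235) and (373,210). The handle's near leg is at about (0.445, -0.346), so I'll pass in front of it.

Request:
{"name": "send_rows", "arguments": {"increments": [[[0,0,0],[0,0,0.262],1],[[0,0,0],[0,0,0.262],1],[[0,0,0],[0,0,0.262],1],[[0.3,-1,0],[0,0,0],1],[[0.3,-1,0],[0,0,0],1],[[0.3,-1,0],[0,0,0],1],[[0.3,-1,0],[0,0,0],1],[[0.3,-1,0],[0,0,0],1],[[0.3,-1,0],[0,0,0],1],[[0.3,-1,0],[0,0,0],1]]}}

```text
time_s: 1.75
tool_pos: [0.3126, -0.4772, 0.2226]
eef_rot: [[1.0, 0.0, 0.0], [0.0, -1.0, -0.0], [0.0, 0.0, -1.0]]
contact_force: [0.7, 0.1, 0.2]
grip_width: 0.0017
grasp_force: 0.0
```

Request:
{"name": "send_rows", "arguments": {"increments": [[[0.1,-1,0],[0,0,0],1],[[0.1,-1,0],[0,0,0],1],[[0.1,-1,0],[0,0,0],1],[[0.1,-1,0],[0,0,0],1],[[0.1,-1,0],[0,0,0],1],[[0.1,-1,0],[0,0,0],1],[[0.1,-1,0],[0,0,0],1],[[0.1,-1,0],[0,0,0],1],[[0.1,-1,0],[0,0,0],1],[[0.1,-1,0],[0,0,0],1]]}}

```text
time_s: 3.0
tool_pos: [0.3322, -0.2772, 0.2226]
eef_rot: [[1.0, 0.0, 0.0], [0.0, -1.0, -0.0], [0.0, 0.0, -1.0]]
contact_force: [-0.5, -0.4, 0.3]
grip_width: 0.0005
grasp_force: 0.0
```

Request:
{"name": "send_rows", "arguments": {"increments": [[[0.4,-0.52,0.4],[0,0,0],1],[[0.4,-0.52,0.5],[0,0,0],1],[[0.4,-0.52,0.5],[0,0,0],1],[[0.4,-0.52,0.5],[0,0,0],1],[[0.4,-0.52,0.5],[0,0,0],1],[[0.4,-0.52,0.6],[0,0,0],1],[[0.4,-0.52,0.6],[0,0,0],1],[[0.4,-0.52,0.6],[0,0,0],1],[[0.4,-0.52,0.6],[0,0,0],1],[[0.4,-0.52,0.5],[0,0,0],1]]}}

```text
time_s: 4.25
tool_pos: [0.4125, -0.1738, 0.1156]
eef_rot: [[1.0, 0.0, -0.0], [0.0, -1.0, 0.0], [-0.0, -0.0, -1.0]]
contact_force: [-0.5, -0.4, -0.5]
grip_width: 0.0001
grasp_force: 0.0
```

Request:
{"name": "send_rows", "arguments": {"increments": [[[0.4,0,0],[0,0,0],1],[[0.4,0,0],[0,0,0],1],[[0.4,0,0],[0,0,0],1],[[0.4,0,0],[0,0,0],1],[[0.4,0,0],[0,0,0],1],[[0.4,0,0],[0,0,0],1],[[0.4,0,0],[0,0,0],1],[[0.4,0,0],[0,0,0],1],[[0.4,0,0],[0,0,0],1],[[0.4,0,0],[0,0,0],1]]}}

```text
time_s: 5.5
tool_pos: [0.4929, -0.1744, 0.1165]
eef_rot: [[1.0, 0.0, 0.0], [0.0, -1.0, -0.0], [0.0, 0.0, -1.0]]
contact_force: [0.5, 0.2, 0.8]
grip_width: 0.0003
grasp_force: 0.1
```

```bash
python3 - <<'E'
from h import *
im,d=ctrl.snapshot("scene"); save("scene1",im[100:320,200:520].repeat(2,0).repeat(2,1))
E
```

```text
(no output)
```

View pics/scene1.png

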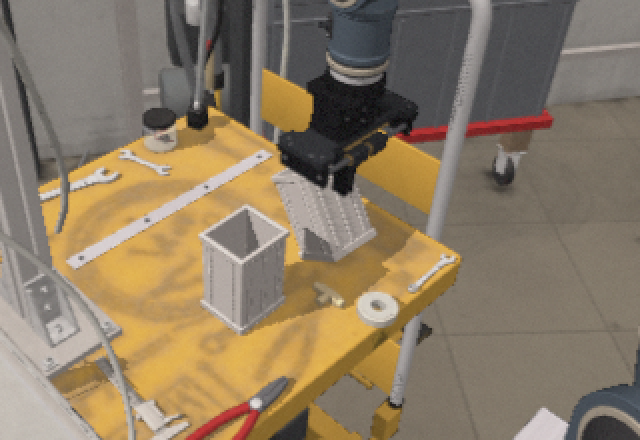

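The right crate is about at its balance, leaning away under the fingers at (320,215). I'll push it a little further and then back off.

Request:
{"name": "send_rows", "arguments": {"increments": [[[0.4,0,0],[0,0,0],1],[[0.4,0,0],[0,0,0],1],[[0.4,0,0],[0,0,0],1],[[0.3,0,0],[0,0,0],1],[[0,0,0],[0,0,0],1],[[0,0,0],[0,0,0],1],[[-0.8,0,0],[0,0,0],1],[[-1,0,0],[0,0,0],1],[[-1,0,0],[0,0,0],1],[[-1,0,0],[0,0,0],1]]}}

```text
time_s: 6.8
tool_pos: [0.4439, -0.1746, 0.1165]
eef_rot: [[1.0, -0.0, -0.001], [-0.0, -1.0, -0.0], [-0.001, 0.0, -1.0]]
contact_force: [0.6, 0.3, -0.1]
grip_width: 0.0002
grasp_force: 0.0
```

Request:
{"name": "send_rows", "arguments": {"increments": [[[-0.5,-0.8,0],[0,0,0],1],[[0,-0.9,0],[0,0,0],1],[[0,-0.9,0],[0,0,0],1],[[0,-0.9,0],[0,0,0],1],[[0,-0.9,0],[0,0,0],1],[[0,-0.9,0],[0,0,0],1],[[0,-0.9,0],[0,0,0],1],[[0,-0.9,0],[0,0,0],1],[[0,-0.9,0],[0,0,0],1],[[0.2,0,0],[0,0,0],1]]}}

```text
time_s: 8.05
tool_pos: [0.4395, -0.0126, 0.1167]
eef_rot: [[1.0, 0.004, 0.0], [0.004, -1.0, 0.0], [0.0, -0.0, -1.0]]
contact_force: [0.4, -0.3, 0.3]
grip_width: 0.0005
grasp_force: 0.0
```

Request:
{"name": "send_rows", "arguments": {"increments": [[[0.4,0,0],[0,0,0],1],[[0.4,0,0],[0,0,0],1],[[0.4,0,0],[0,0,0],1],[[0.4,0,0],[0,0,0],1],[[0.4,0,0],[0,0,0],1],[[0.4,0,0],[0,0,0],1],[[0.4,0,0],[0,0,0],1],[[0.4,0,0],[0,0,0],1],[[0.4,0,0],[0,0,0],1],[[0.4,0,0],[0,0,0],1]]}}

```text
time_s: 9.3
tool_pos: [0.5209, -0.0145, 0.1166]
eef_rot: [[1.0, 0.0, 0.001], [0.0, -1.0, 0.0], [0.001, -0.0, -1.0]]
contact_force: [-0.6, 0.5, -0.5]
grip_width: 0.0008
grasp_force: 0.2
```

Request:
{"name": "send_rows", "arguments": {"increments": [[[0.4,0,0],[0,0,0],1],[[0.4,0,0],[0,0,0],1],[[0.4,0,0],[0,0,0],1],[[0.4,0,0],[0,0,0],1],[[0,0,0],[0,0,0],1],[[0,0,0],[0,0,0],1],[[-0.8,0,0],[0,0,0],1],[[-1,0,0],[0,0,0],1],[[-1,0,0],[0,0,0],1],[[-1,0,0],[0,0,0],1]]}}

```text
time_s: 10.55
tool_pos: [0.4739, -0.0146, 0.1165]
eef_rot: [[1.0, 0.0, -0.001], [0.0, -1.0, -0.0], [-0.001, 0.0, -1.0]]
contact_force: [-0.6, -0.9, -0.2]
grip_width: 0.0003
grasp_force: 0.0
```

```bash
python3 - <<'E'
from h import *
np.set_printoptions(precision=3,suppress=True,linewidth=150)
im,d=ctrl.snapshot("scene"); save("scene2",im[100:320,200:520].repeat(2,0).repeat(2,1))
W=cloud("scene",d)
P0=ctrl.pinpoint("scene","stamp"); print([(r["score"],r["point"],W[int(r["point"][1]),int(r["point"][0])]) for r in P0])
im,d=ctrl.snapshot("wrist"); save("wrist2",im)
print("wrist",[(r["score"],r["point"]) for r in ctrl.pinpoint("wrist","stamp")])
im,d=ctrl.snapshot("top"); W=cloud("top",d)
m=(abs(W[:,:,2]-.076)<.012)&(W[:,:,0]>.46)&(W[:,:,0]<.74)
for lo,hi in [(-.28,-.09),(-.09,.08)]:
    Q=W[m&(W[:,:,1]>lo)&(W[:,:,1]<hi)]; b=cv2.minAreaRect((Q[:,:2]*1000).astype(np.float32)); print(len(Q),b,np.percentile(Q,[1,99],axis=0))
E
```

```text
[(0.63, [309.9, 230.2], array([ 0.553, -0.005,  0.055]))]
wrist [(0.97, [311.3, 105.7])]
1823 ((583.1111450195312, -176.7550811767578), (85.65254211425781, 130.41319274902344), 87.90218353271484) [[ 0.519 -0.217  0.069]
 [ 0.646 -0.136  0.08 ]]
1760 ((616.10791015625, -8.31057357788086), (130.053955078125, 85.50943756103516), 2.1359364986419678) [[ 0.552 -0.047  0.07 ]
 [ 0.679  0.032  0.08 ]]
```

View pics/scene2.png

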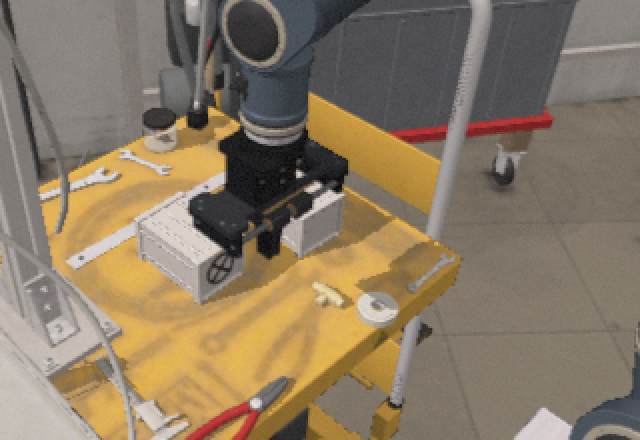

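View pics/wrist2.png

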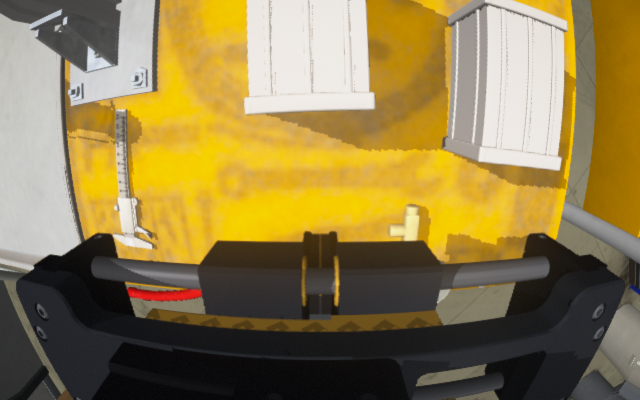

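The ring-and-cross mark is on the left crate, at (222,267) in the scene crop. Both crates lie flat, so I'll push the left one about 79 mm.

Request:
{"name": "send_rows", "arguments": {"increments": [[[0.2,-0.1,0.8],[0,0,0],1],[[0.2,-0.1,0.8],[0,0,0],1],[[0.2,0,0.8],[0,0,0],1],[[0.2,0,0.8],[0,0,0],1],[[0.2,0,0.8],[0,0,0],1],[[0.4,0,0],[0,0,0],1],[[0.4,0,0],[0,0,0],1],[[0.4,0,0],[0,0,0],1],[[0.4,0,0],[0,0,0],1],[[0.4,0,0],[0,0,0],1]]}}

```text
time_s: 12.05
tool_pos: [0.5369, -0.0105, 0.0369]
eef_rot: [[1.0, 0.0, 0.001], [0.0, -1.0, -0.0], [0.001, 0.0, -1.0]]
contact_force: [0.4, 0.5, 0.2]
grip_width: 0.0003
grasp_force: 0.0
```

Request:
{"name": "send_rows", "arguments": {"increments": [[[0.4,0,0],[0,0,0],1],[[0.4,0,0],[0,0,0],1],[[0.4,0,0],[0,0,0],1],[[0.4,0,0],[0,0,0],1],[[0.4,0,0],[0,0,0],1],[[0.4,0,0],[0,0,0],1],[[0.4,0,0],[0,0,0],1],[[0.3,0,0],[0,0,0],1],[[0.2,0,0],[0,0,0],1],[[0,0,0],[0,0,0],1]]}}

```text
time_s: 13.3
tool_pos: [0.6029, -0.0105, 0.0368]
eef_rot: [[1.0, 0.0, 0.002], [0.0, -1.0, 0.0], [0.002, -0.0, -1.0]]
contact_force: [0.1, -0.2, 0.3]
grip_width: 0.0005
grasp_force: 0.0
```

```bash
cat > m.py <<'E'
from h import *
np.set_printoptions(precision=3,suppress=True,linewidth=150)
im,d=ctrl.snapshot("top"); save("topm",im); W=cloud("top",d)
m=(abs(W[:,:,2]-.076)<.012)&(W[:,:,0]>.46)&(W[:,:,0]<.82)
for lo,hi in [(-.28,-.09),(-.09,.08)]:
    Q=W[m&(W[:,:,1]>lo)&(W[:,:,1]<hi)]; b=cv2.minAreaRect((Q[:,:2]*1000).astype(np.float32)); print(len(Q),b,np.percentile(Q,[1,99],axis=0))
for r in ctrl.trace("top","dispatch_strip")[:1]:
    P=W[r["region"]]; P=P[(P[:,2]<.01)]; print("strip",cv2.minAreaRect((P[:,:2]*1000).astype(np.float32)))
print(ctrl.observe()["tool_pos"])
E
python3 m.py
```

```text
1829 ((582.9456787109375, -176.55165100097656), (85.74250030517578, 130.30160522460938), 88.08853149414062) [[ 0.519 -0.217  0.069]
 [ 0.646 -0.136  0.08 ]]
426 ((730.0115966796875, -10.71630859375), (40.005558013916016, 83.55233764648438), 9.295504570007324) [[ 0.707 -0.051  0.07 ]
 [ 0.744  0.03   0.081]]
strip ((734.989990234375, -83.1834716796875), (24.313268661499023, 398.4252014160156), 0.5608193278312683)
[ 0.603 -0.01   0.037]
```

Request:
{"name": "send_rows", "arguments": {"increments": [[[0.2,0,0],[0,0,0],1],[[0.2,0,0],[0,0,0],1],[[0.2,0,0],[0,0,0],1],[[0.1,0,0],[0,0,0],1],[[0,0,0],[0,0,0],1],[[-0.6,0,0],[0,0,0],1],[[-1,0,0],[0,0,0],1],[[-1,0,0],[0,0,0],1],[[-1,0,0],[0,0,0],1],[[-1,0,0],[0,0,0],1]]}}

```text
time_s: 14.65
tool_pos: [0.5238, -0.0105, 0.0367]
eef_rot: [[1.0, 0.0, 0.002], [0.0, -1.0, 0.0], [0.002, -0.0, -1.0]]
contact_force: [0.2, 0.4, 0.7]
grip_width: 0.0003
grasp_force: 0.0
```

Request:
{"name": "send_rows", "arguments": {"increments": [[[-0.5,0,-1],[0,0,0],1],[[-0.5,0,-1],[0,0,0],1],[[-0.5,0,-1],[0,0,0],1],[[0,0,-1],[0,0,0],1],[[0,0,-1],[0,0,0],1],[[0,0,-1],[0,0,0],1],[[0,0,0],[0,0,0],1],[[0,0,0],[0,0,0],1],[[0,0,0],[0,0,0],1],[[0,0,0],[0,0,0],1]]}}

```text
time_s: 15.9
tool_pos: [0.4937, -0.0105, 0.1559]
eef_rot: [[1.0, 0.0, -0.001], [0.0, -1.0, 0.0], [-0.001, -0.0, -1.0]]
contact_force: [0.3, -0.0, 0.2]
grip_width: 0.0005
grasp_force: 0.0
```

```bash
python3 m.py
```

```text
1827 ((583.0277709960938, -176.7443084716797), (85.74034118652344, 130.3232421875), 88.08139038085938) [[ 0.519 -0.217  0.069]
 [ 0.646 -0.136  0.08 ]]
1718 ((692.7243041992188, -9.861732482910156), (129.26797485351562, 82.90613555908203), 0.26684269309043884) [[ 0.63  -0.049  0.069]
 [ 0.756  0.03   0.08 ]]
strip ((735.0693359375, -83.08415222167969), (29.107820510864258, 398.5340270996094), 0.46372488141059875)
[ 0.494 -0.01   0.156]
```

View pics/topm.png

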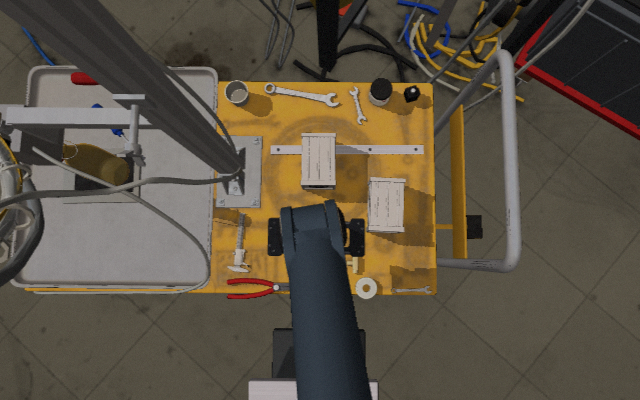

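The picture shows the stamped crate at (319,160), with its mouth at x of about 0.757–0.758. That is about 23 mm beyond the strip's centre line (row 150). The other crate, at (386,205), lies well short, and the bystanders haven't moved.

```bash
python3 -c "
from plant import ctrl; print(ctrl.job_done())"
```

```text
the job is handed in; nothing more can be done
None
```

The job is handed in: both crates lie on their far sides, the stamped one (left) has its mouth about 23 mm past the strip's centre line, the unstamped one is about 87 mm short of it, and the other things look unmoved; the hand-in gave no verdict.

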